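Count along the rail and load the third lane

TASK

Run a fingertip lightly along the sprung steel finger rail of the cartridge rack, starting at the gap next to the tall post and counting off the first, second and third gap with the finger on the rail at each. Then, push the sample cartridge along its channel and into that third gap with a fingertip until it is fully home against the back. Do not lift or tip the cartridge, leave the bottle, beaker and vial alone, and finish clear of everything.

Things in the scene. Friction and masses are not known exactly. Their poses are not given: they have to be found in the camera images.
- rack: Fixed seven-lane rack. Origin on the table under the middle of the fin tips; x into the lanes, away from the robot, y left along the row, z up. Grey plate 6 mm thick, x -85 to 65, y +-210 mm. Eight fins 6 mm thick, x 0 to 58 mm, tops 35 mm above the table, tips rounded, 44 mm pitch, leave seven gaps 38 mm wide centred at y = -132, -88, -44, 0, 44, 88, 132 mm.
- channel (a point): Middle of the cartridge channel's floor, at rack (-35, 0, 6) mm. The channel runs along rack y in front of the fins, from the fin tips (rack x = 0) to a low kerb on the robot's side (x -74 to -70 mm, top 12 mm above the table); end walls at y = +-206 mm are 20 mm high. Axes as the rack's.
- back_stop (a point): Point on the face that closes the backs of all gaps, at rack (55, 0, 20) mm: front of the white reader housing (rack x 55 to 115 mm, y +-165 mm, 36 mm high). A pushed cartridge stops here. Axes as the rack's.
- finger_rail: Straight steel bar 14 mm wide, 352 mm long, 6 mm thick, along rack y over the gaps at rack x = 36 mm, between thin pillars at y = +-171 mm. Origin: middle of its top face, 52 mm above the table when free. Sprung: it yields straight down up to 10 mm, needing about 1 N to start and 0.5 N more per mm, returns when released, and is rigid beyond.
- tall_post: Fixed upright white plastic post, 24 mm diameter, 75 mm tall, on the rack's plate at one end of the row: rack x = 36 mm, y = +192 or -192 mm. Origin at its foot, 6 mm above the table. The gap next to it is the first.
- short_post: The same post but only 18 mm tall, at the other end of the row. Origin at its foot.
- cartridge: Loose white cartridge, 64 (x) x 30 (y) x 26 mm high, about 0.12 kg, on the rack's plate in the channel. Origin: centre of its underside. x points to the nose (corners rounded 6 mm) that faces the fins; the flat end faces the robot. 6 mm play along rack x in the channel. Fully home: nose on the back stop, origin at rack x = 23 mm, flat end 9 mm out of the gap.
- reagent_bottle: Bystander: loose clear jar with a cap, 60 mm diameter, 95 mm tall, beyond the rack's left end. Origin: centre of its underside.
- beaker: Bystander: loose white open beaker, 72 mm diameter, 85 mm tall, beyond the rack's right end. Origin: centre of its underside.
- vial: Bystander: loose small amber vial, 28 mm diameter, 50 mm tall, behind the rack. Origin: centre of its underside.
Things that resemble listed ones, but are neither listed nor needed, are in the scene too. Leave any black or pink look-alike of the cartridge alone.

How it is judged:
By the outcome, as a careful person would: the job done as asked, in the order asked, and still so for the second after the job is handed in, with the robot touching nothing.
It also fails if it takes over 64 s, if anything falls off the work surface, if the arm or the gripper's body presses on something with over 40 N, if the wrist force passes 120 N, or if a joint passes its speed limit or range.

ROBOT

A 6-joint arm with a two-finger parallel gripper is mounted at the origin on the work surface. World frame = base frame: x ahead of the robot, y to its left, z up, the work surface at z = 0. Lengths are in m, angles in rad, forces in N, time in s.
With the tool pointing down it reaches from about 0.275 to 0.975 m from the base axis. Payload 8.4 kg.
Tool frame: the origin (TCP) lies at the very end of the fingers, on their centre line; the grasp point (between the pads) lies 19 mm behind it (r.hold_point_z is the distance from the TCP to the grasp point, in m); x points along the fingers, y is the direction in which the jaws open and shut, and the axes are right-handed (so a half turn about x gives the same grasp; the last joint's range is limited). The gripper opens to 92 mm and grips with 3 to 60 N. Pads are 20 mm wide; open, the fingers measure 128 mm over their backs; the gripper's body (75 mm by 189 mm) begins 69 mm behind the grasp point.
Start: joints at [1.143, 0.353, 1.633, -0, 1.155, -0.002], TCP at [0.258, 0.569, 0.215] pointing down, gripper open.
Joint ranges: [-2.63, 2.63], [-0.92, 2.1], [0.06, 2.66], [-1.3, 4.44], [0, 2.69], [-3.02, 3.02]. Speed limits (rad/s): [2.22, 2.22, 2.79, 3.14, 3.14, 3.14].

INTERFACE

Orientations are given as a unit quaternion [w, x, y, z].
In Python, from workcell import r gives the robot as it stands.
- The arm moves only by the tool move_arm, never from a script. Its argument "motion" is a list of rows, each an object with "jaw": the gripper's target within -1 to 1 (fully open at 1, half-way at 0, shut at -1); "slide": the shift along the tool's x, y, z in cm, a list of three; "yaw": the turn about the tool's x in rad. In form: [{"jaw": jaw, "slide": [x, y, z], "yaw": yaw}, ...]. A call has 1 to 20 rows; each row is the pose to reach, as a shift and turn from the pose commanded when the call began, along the tool's axes at that moment; what a row does not reach only later rows make up. A row lasts 1/8 s, in which the tool goes at most 62.5 mm and 10.7 degrees, less where a joint would pass 70% of its speed; a pose out of reach is approached as far as the arm can. A call with a gripper value outside its range is refused whole. The fingers move at their own pace and stop on an object; "force" is the grip in N (left out, the last holds). Time passes only in rows, so rows that repeat a pose let the fingers close. It gives the time, the measured TCP pose, the force and the opening at its end, in the units of the state.
- r.observe(): the state, without advancing time (a new reading comes with each control period).
- r.grab_frame(name): name is "scene" or "top" or "wrist"; returns a dict with "image" (480x640x3 uint8, red, green, blue), "depth" (480x640 float32, m along the optical axis (not along the pixel's ray), 0 where there is no reading), "fx", "fy", "cx", "cy" (pixels), "k1" (the pictures are not rectified: a ray, as slopes to the right and down, at radius r is drawn at 1 + k1 r^2 times it, then the intrinsics apply), "view" (4x4, takes a point from world to camera coordinates); the wrist camera has in their place "hand_eye" (4x4, takes a point from camera to tool coordinates, whose origin is the TCP and whose axes are the tool frame's). Camera axes: x right, y down, z forward; pixel columns grow to the right and rows downward; lengths in m; the calibration is good to about 2 mm. A picture is of the moment at which its call begins: read the wrist's pose just before it.
- r.job_done(): hands the job in, once; it reports no verdict.
The state is a dict: "time_s": time; "q": joint angles; "qvel": joint speeds; "joint_torque": joint torques, N m; "tool_pos": TCP position; "tcp_rot": TCP orientation; "force": force on the tool from outside, world axes, zero at the start; "torque": the same for the moment, N m; "gripper_width": finger opening in m.
Only numpy, scipy, OpenCV 4.12 (cv2) and the standard library are available. Lean on these libraries where they do the work, as an engineer would, in place of code of your own. Each camera call takes 0.05 s, during which the arm holds its last target.

## Working session

There is one attempt and no reset: what is moved stays moved. The work goes in short steps, Python scripts to look and compute and a tool call to move; the robot and the scene stay as the last step left them, time stands still between calls to the robot, and variables do not carry over. Pictures are saved under pics/ and viewed, and the job is handed in when it is done.

Besides the shell and the picture viewer there is one more tool, called as a command line: name --argument value ..., lists and objects as JSON in quotes. move_arm: Moves the arm, as the interface text tells. Its arguments: {"type":"object","properties":{"motion":{"type":"array","items":{"type":"object","properties":{"jaw":{"type":"number"},"slide":{"type":"array","items":{"type":"number"}},"yaw":{"type":"number"}}}},"force":{"type":"number"}},"required":["motion"]}

```bash
mkdir -p pics; ls; python3 - <<'E'
from workcell import r
import cv2, numpy as np, pickle
s=r.observe(); print(s)
for n in("scene","top","wrist"):
    f=r.grab_frame(n); pickle.dump(f,open(f"{n}0.pkl","wb"))
    cv2.imwrite(f"pics/{n}0.png",f["image"][:,:,::-1])
    print(n,{k:v for k,v in f.items() if k not in("image","depth")})
print(r.hold_point_z)
E
```

```text
pics
{'time_s': 0.0, 'q': array([ 1.14257240e+00,  3.53612098e-01,  1.63410372e+00, -1.63657814e-05,
        1.15517285e+00, -2.42685637e-03]), 'qvel': array([ 0.00073188, -0.00126044, -0.00010265, -0.00073496, -0.00174089,
        0.00013687]), 'joint_torque': array([-1.02572514e-03, -5.93830168e+01, -3.34216297e+01,  6.97071897e-02,
        2.34177208e-02, -1.18450548e-04]), 'tool_pos': array([0.25798005, 0.56875862, 0.21389921]), 'tcp_rot': array([ 0.69104975,  0.14895625,  0.69123522, -0.14985377]), 'force': array([-0.16825983, -0.28452992,  0.59686729]), 'torque': array([-0.00036879, -0.00211016, -0.00831989]), 'gripper_width': 0.0918236847314941}
scene {'fx': 443.6499390896815, 'fy': 443.6499390896815, 'cx': 318.21982541941475, 'cy': 240.53636674639657, 'k1': -0.03930404826195823, 'view': array([[ 0.19581873,  0.98036731, -0.02312907, -0.13791336],
       [ 0.58771628, -0.13620583, -0.79751962, -0.30031415],
       [-0.78501248,  0.14257595, -0.60284948,  1.31596989],
       [ 0.        ,  0.        ,  0.        ,  1.        ]])}
top {'fx': 470.3362948458742, 'fy': 470.3362948458742, 'cx': 319.4159820186076, 'cy': 240.186921822901, 'k1': 0.012147413618094878, 'view': array([[-0.01612564, -0.999672  ,  0.01989613,  0.0161027 ],
       [-0.99736011,  0.01467295, -0.07111622,  0.583949  ],
       [ 0.07080096, -0.0209904 , -0.99726959,  0.84767499],
       [ 0.        ,  0.        ,  0.        ,  1.        ]])}
wrist {'fx': 336.5291244311463, 'fy': 336.5291244311463, 'cx': 319.55184190906994, 'cy': 241.50322877048148, 'k1': -0.060448863432930586, 'hand_eye': array([[ 4.14105093e-04, -2.58736229e-01,  9.65947924e-01,
        -1.70850346e-01],
       [ 9.99999204e-01,  1.25858306e-03, -9.15822961e-05,
        -2.46218277e-05],
       [-1.19203004e-03,  9.65947193e-01,  2.58736544e-01,
        -7.19686604e-02],
       [ 0.00000000e+00,  0.00000000e+00,  0.00000000e+00,
         1.00000000e+00]])}
0.0187
```

View pics/scene0.png

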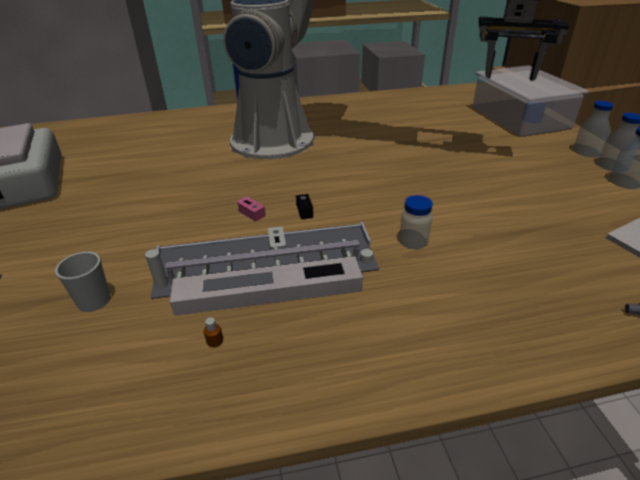

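View pics/top0.png

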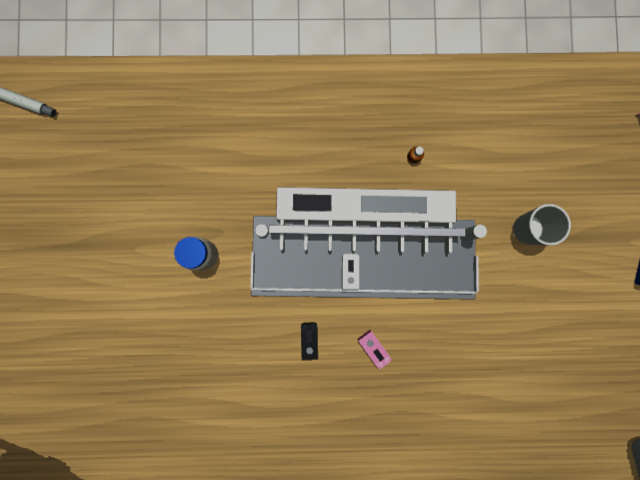

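View pics/wrist0.png

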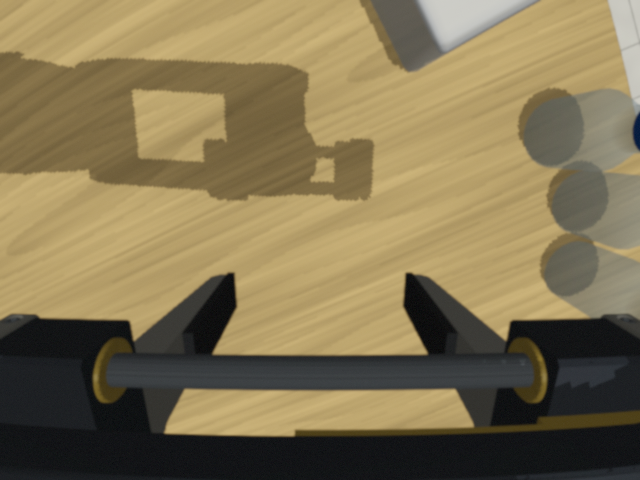

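The top view shows the rack at cols 250–480, rows 188–300. The white cartridge is in the channel at (351,271), with look-alikes outside the rack: black at (310,341) and pink at (375,349). The posts are at (262,231) and (480,231). In the scene view the tall post is at (157,265), on the robot's right. I'll check the cartridge choice and both posts in a close crop.

```bash
cat > h.py <<'E'
import numpy as np, cv2, pickle
def dist(f): return np.array([f["k1"],0,0,0,0.])
def K(f): return np.array([[f["fx"],0,f["cx"]],[0,f["fy"],f["cy"]],[0,0,1.]])
def rays(f,uv):
    uv=np.asarray(uv,float).reshape(-1,1,2)
    return cv2.undistortPoints(uv,K(f),dist(f)).reshape(-1,2)
def c2w(f,s=None):
    if "view" in f: return np.linalg.inv(f["view"])
    from scipy.spatial.transform import Rotation as R
    T=np.eye(4);T[:3,:3]=R.from_quat(np.roll(s["tcp_rot"],-1)).as_matrix();T[:3,3]=s["tool_pos"]
    return T@f["hand_eye"]
def plane(f,uv,z,s=None):
    T=c2w(f,s);a=rays(f,uv);d=np.c_[a,np.ones(len(a))]@T[:3,:3].T;o=T[:3,3]
    return o+d*((z-o[2])/d[:,2])[:,None]
def cloud(f,s=None):
    v,u=np.mgrid[0:480,0:640];uv=np.c_[u.ravel(),v.ravel()]
    a=rays(f,uv);z=f["depth"].ravel();T=c2w(f,s)
    P=np.c_[a*z[:,None],z]@T[:3,:3].T+T[:3,3];P[z==0]=np.nan
    return P.reshape(480,640,3)
def proj(f,P,s=None):
    V=np.linalg.inv(c2w(f,s));
    return cv2.projectPoints(np.asarray(P,float).reshape(-1,1,3),cv2.Rodrigues(V[:3,:3])[0],V[:3,3],K(f),dist(f))[0].reshape(-1,2)
E
python3 - <<'E'
from h import *
f=pickle.load(open("top0.pkl","rb"));g=pickle.load(open("scene0.pkl","rb"))
cv2.imwrite("pics/ctop.png",cv2.resize(f["image"][180:310,240:500,::-1],None,fx=3,fy=3,interpolation=2))
cv2.imwrite("pics/cscene.png",cv2.resize(g["image"][210:320,140:390,::-1],None,fx=3,fy=3,interpolation=2))
C=cloud(f)
for n,(u,v) in dict(postR=(480,231),postL=(262,231),cart=(351,262),table=(300,400),house=(320,192),plate=(300,270)).items():
    print(n,np.nanmedian(C[v-2:v+3,u-2:u+3].reshape(-1,3),0).round(4))
E
```

```text
postR [ 0.5917 -0.2695  0.0806]
postL [0.6023 0.1125 0.0232]
cart [ 0.5428 -0.0495  0.0325]
table [ 0.2912  0.0472 -0.0007]
house [0.6715 0.0049 0.0353]
plate [0.5299 0.044  0.0051]
```

View pics/ctop.png

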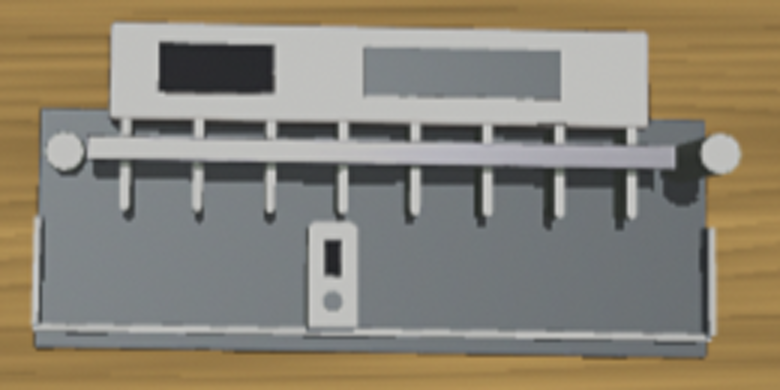

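View pics/cscene.png

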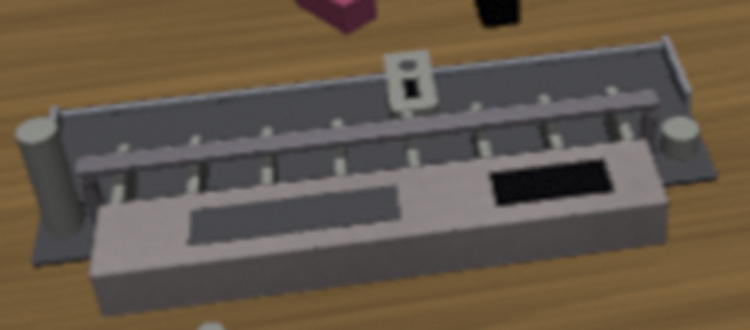

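```bash
cat >> h.py <<'E'
def rack2w(p,P):
    x,y,a=p;P=np.asarray(P,float);c,s=np.cos(a),np.sin(a)
    return np.c_[x+c*P[:,0]-s*P[:,1],y+s*P[:,0]+c*P[:,1],P[:,2]]
def w2rack(p,P):
    x,y,a=p;P=np.asarray(P,float).reshape(-1,3);c,s=np.cos(a),np.sin(a);X=P[:,0]-x;Y=P[:,1]-y
    return np.c_[c*X+s*Y,-s*X+c*Y,P[:,2]]
E
python3 - <<'E'
from h import *
from scipy.optimize import least_squares
f=pickle.load(open("top0.pkl","rb"));g=pickle.load(open("scene0.pkl","rb"))
A=[((112,24),(115,165,36)),((647,33),(115,-165,36)),((647,127),(55,-165,36)),((112,117),(55,165,36)),((66,152),(36,192,24)),((721,154),(36,-192,81)),((35,348),(-85,210,6)),((706,357),(-85,-210,6))]
A+=[((125+72.4*i,212+.7*i),(0,154-44*i,35)) for i in range(8)]
uv=np.array([a[0] for a in A])/3.+[240,180]-1/3.;P=np.array([a[1] for a in A])/1e3
fun=lambda p:(proj(f,rack2w(p,P))-uv).ravel()
r=least_squares(fun,[.56,-.08,0],loss="soft_l1");p=r.x;print(p,fun(p).reshape(-1,2).round(1).tolist())
# scene fit
B=[((92,272),(115,-165,36)),((667,208),(115,165,36)),((650,142),(55,165,36)),((102,204),(55,-165,36)),((42,131),(36,-192,81)),((680,127),(36,192,24)),((37,265),(65,-210,6)),((717,178),(65,210,6))]
uv2=np.array([a[0] for a in B])/3.+[140,210]-1/3.;P2=np.array([a[1] for a in B])/1e3
fun2=lambda p:(proj(g,rack2w(p,P2))-uv2).ravel()
p2=least_squares(fun2,p,loss="soft_l1").x;print(p2,fun2(p2).reshape(-1,2).round(1).tolist())
np.save("p.npy",p)
# cartridge, top corners z=32
cv=np.array([[311,222],[356,222],[356,328],[308,328]])/3.+[240,180]-1/3.
print((w2rack(p,plane(f,cv,.032))*1e3).round(1))
E
```

```text
[ 0.56192645 -0.07677275 -0.02950677] [[-0.8, -0.8], [0.8, -0.8], [1.0, 0.3], [-1.5, 0.9], [-0.6, 0.0], [0.1, -0.3], [-0.5, 0.4], [0.9, 0.2], [-0.3, -0.4], [-0.1, -0.3], [0.0, -0.2], [0.1, -0.1], [0.2, 0.0], [0.2, 0.2], [0.2, 0.3], [0.1, 0.4]]
[ 0.56640387 -0.07483666 -0.03979227] [[-0.9, 1.2], [2.3, -1.7], [0.2, -1.2], [-0.6, -0.1], [-1.1, -0.6], [1.7, 0.9], [-1.5, -1.0], [2.1, -0.2]]
[[ -5.   40.8  32. ]
 [ -4.7  13.5  32. ]
 [-68.7  13.   32. ]
 [-69.   42.   32. ]]
```

```bash
cat >> h.py <<'E'
def go(target_w,yawdir=None,s=None):
    """slide (cm) & yaw to reach world target, jaw axis along rack y"""
    from workcell import r
    from scipy.spatial.transform import Rotation as R
    s=s or r.observe();M=R.from_quat(np.roll(s["tcp_rot"],-1)).as_matrix()
    d=M.T@(np.asarray(target_w)-s["tool_pos"])*100
    p=np.load("p.npy");ry=np.array([-np.sin(p[2]),np.cos(p[2]),0])
    for sg in(1,-1):
        a=M.T@(ry*sg);print("yaw option",np.arctan2(a[2],a[1]).round(4))
    print("slide",d.round(2));return d
def dirs():
    """rack axes per cm in tool axes"""
    from workcell import r
    from scipy.spatial.transform import Rotation as R
    s=r.observe();M=R.from_quat(np.roll(s["tcp_rot"],-1)).as_matrix();a=np.load("p.npy")[2]
    print("rack x in tool",(M.T@[np.cos(a),np.sin(a),0]).round(4),"rack y",(M.T@[-np.sin(a),np.cos(a),0]).round(4),"up",(M.T@[0,0,1]).round(4))
def show():
    from workcell import r
    s=r.observe();p=np.load("p.npy");print("t",round(s["time_s"],2),"tcp",s["tool_pos"].round(4),"rack mm",(w2rack(p,s["tool_pos"])*1e3).round(1),"F",s["force"].round(2),"w",round(s["gripper_width"],4));return s
E
python3 - <<'E'
from h import *
p=np.load("p.npy");show();dirs()
go(rack2w(p,[[-.06,-.06,.21]])[0])
E
```

```text
t 0.15 tcp [0.258  0.5689 0.2141] rack mm [[-322.8  636.4  214.1]] F [ 0.51  0.65 -0.21] w 0.0922
rack x in tool [-4.000e-04  3.860e-01  9.225e-01] rack y [-9.000e-04  9.225e-01 -3.860e-01] up [-1.    -0.001 -0.   ]
yaw option -0.3963
yaw option 2.7453
slide [  0.46 -54.1   51.13]
```

move_arm --motion '[{"jaw": -1,"slide": [0,-4.5,4.3],"yaw": -0.1},{"jaw": -1,"slide": [0,-9,8.6],"yaw": -0.2},{"jaw": -1,"slide": [0,-13.5,12.8],"yaw": -0.3},{"jaw": -1,"slide": [0.1,-18,17],"yaw": -0.396},{"jaw": -1,"slide": [0.2,-22.5,21.3],"yaw": -0.396},{"jaw": -1,"slide": [0.2,-27,25.6],"yaw": -0.396},{"jaw": -1,"slide": [0.3,-31.5,29.8],"yaw": -0.396},{"jaw": -1,"slide": [0.3,-36,34],"yaw": -0.396},{"jaw": -1,"slide": [0.4,-40.5,38.3],"yaw": -0.396},{"jaw": -1,"slide": [0.4,-45,42.5],"yaw": -0.396},{"jaw": -1,"slide": [0.5,-49.5,46.8],"yaw": -0.396},{"jaw": -1,"slide": [0.5,-54.1,51.1],"yaw": -0.396},{"jaw": -1,"slide": [0.5,-54.1,51.1],"yaw": -0.396},{"jaw": -1,"slide": [0.5,-54.1,51.1],"yaw": -0.396}]' --force 20

```text
time_s: 1.9
tool_pos: [0.4995, -0.1344, 0.2092]
tcp_rot: [0.707, 0.011, 0.707, -0.011]
force: [-1.0, 0.9, 0.3]
gripper_width: 0.0005
```

```bash
python3 - <<'E'
from h import *
from workcell import r
s=show();dirs();print(s["q"].round(2))
f=r.grab_frame("wrist");pickle.dump((f,s),open("w1.pkl","wb"))
p=np.load("p.npy");im=f["image"][:,:,::-1].copy()
P=[(0,154-44*i,35) for i in range(8)]+[(36,-192,81),(36,192,24),(55,-165,36),(55,165,36),(29,0,52),(43,0,52)]
for q in proj(f,rack2w(p,np.array(P)/1e3),s):
    if abs(q).max()<3000: cv2.circle(im,tuple(int(x) for x in q.round()),3,(0,0,255),1)
cv2.imwrite("pics/w1.png",im)
E
```

```text
t 1.9 tcp [ 0.4995 -0.1344  0.2092] rack mm [[-60.7 -59.4 209.2]] F [-1.03  0.87  0.27] w 0.0005
rack x in tool [-0.0012  0.0014  1.    ] rack y [ 7.0e-04  1.0e+00 -1.4e-03] up [-1.0e+00  7.0e-04 -1.2e-03]
[-0.27  0.19  1.87  0.    1.08 -1.81]
```

View pics/w1.png

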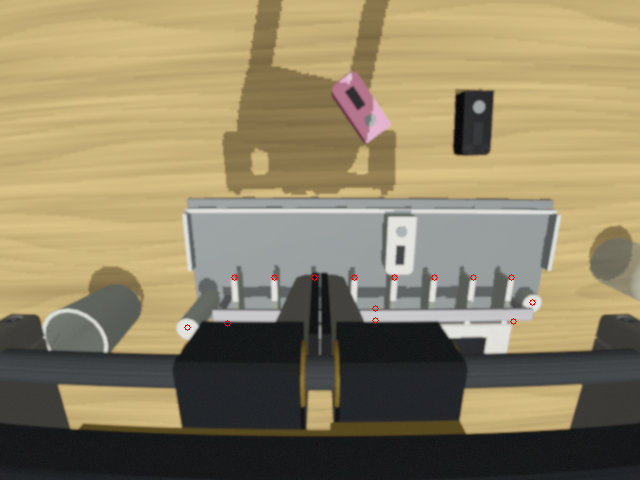

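Third picture: the predicted fin tips, rail edges and posts (red circles) land on the real ones. The tall post is at (187,328), on the rack's −y end, and the white cartridge is at (400,245). So the gaps count y = −132, −88, −44. Next I go above the first gap.

move_arm --motion '[{"jaw": -1,"slide": [0,-3.6,4.8],"yaw": 0},{"jaw": -1,"slide": [1,-7.3,9.7],"yaw": 0},{"jaw": -1,"slide": [6,-7.3,9.7],"yaw": 0},{"jaw": -1,"slide": [11,-7.3,9.7],"yaw": 0},{"jaw": -1,"slide": [14,-7.3,9.7],"yaw": 0},{"jaw": -1,"slide": [14.7,-7.3,9.7],"yaw": 0},{"jaw": -1,"slide": [14.7,-7.3,9.7],"yaw": 0},{"jaw": -1,"slide": [14.7,-7.3,9.7],"yaw": 0}]'

```text
time_s: 2.95
tool_pos: [0.596, -0.2103, 0.0643]
tcp_rot: [0.708, 0.01, 0.706, -0.011]
force: [-0.4, -0.7, 0.6]
gripper_width: 0.0005
```

```bash
python3 - <<'E'
from h import *
from workcell import r
s=show();dirs()
f=r.grab_frame("scene");cv2.imwrite("pics/s2.png",cv2.resize(f["image"][160:320,120:390,::-1],None,fx=2.9,fy=2.9,interpolation=2))
E
```

```text
t 2.95 tcp [ 0.596  -0.2103  0.0643] rack mm [[  38.  -132.5   64.3]] F [-0.36 -0.69  0.57] w 0.0005
rack x in tool [ 2.5e-03 -3.0e-04  1.0e+00] rack y [-8.e-04  1.e+00  3.e-04] up [-1.0e+00 -8.0e-04  2.5e-03]
```

View pics/s2.png

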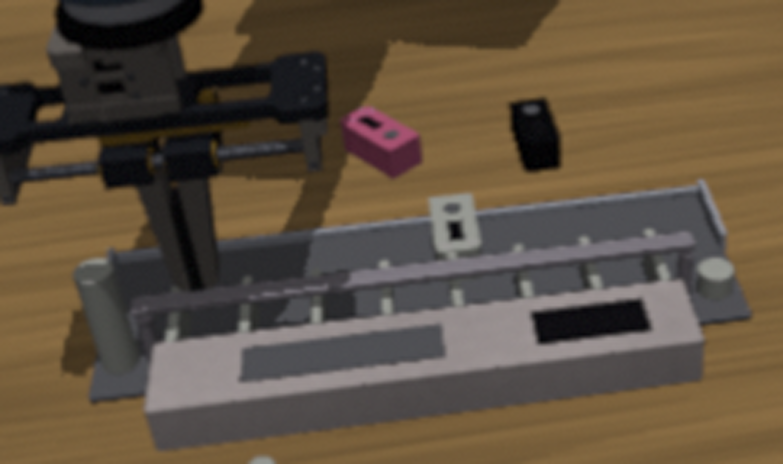

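The crop shows the closed fingertip just above the rail at (200,285), over the gap next to the tall post. I'll descend onto the rail.

move_arm --motion '[{"jaw": -1,"slide": [0.4,0,-0.2],"yaw": 0},{"jaw": -1,"slide": [0.8,0.05,-0.2],"yaw": 0},{"jaw": -1,"slide": [1.1,0.05,-0.2],"yaw": 0},{"jaw": -1,"slide": [1.3,0.05,-0.2],"yaw": 0},{"jaw": -1,"slide": [1.4,0.05,-0.2],"yaw": 0},{"jaw": -1,"slide": [1.4,0.05,-0.2],"yaw": 0}]'

```text
time_s: 3.75
tool_pos: [0.5927, -0.2099, 0.0486]
tcp_rot: [0.707, 0.011, 0.707, -0.011]
force: [-1.1, 0.4, 3.5]
gripper_width: 0.0002
```

```bash
python3 - <<'E'
from h import *
from workcell import r
s=show()
f=r.grab_frame("scene");cv2.imwrite("pics/s3.png",cv2.resize(f["image"][210:320,140:300,::-1],None,fx=4.5,fy=4.5,interpolation=2))
for i in range(4): 
    r.grab_frame("scene");print(r.observe()["force"].round(2))
E
```

```text
t 3.75 tcp [ 0.5927 -0.2099  0.0486] rack mm [[  34.7 -132.1   48.6]] F [-1.15  0.44  3.48] w 0.0002
[-1.12  0.23  3.61]
[-1.83  0.31  3.36]
[-2.15  0.35  3.12]
[-2.14  0.13  4.02]
```

View pics/s3.png

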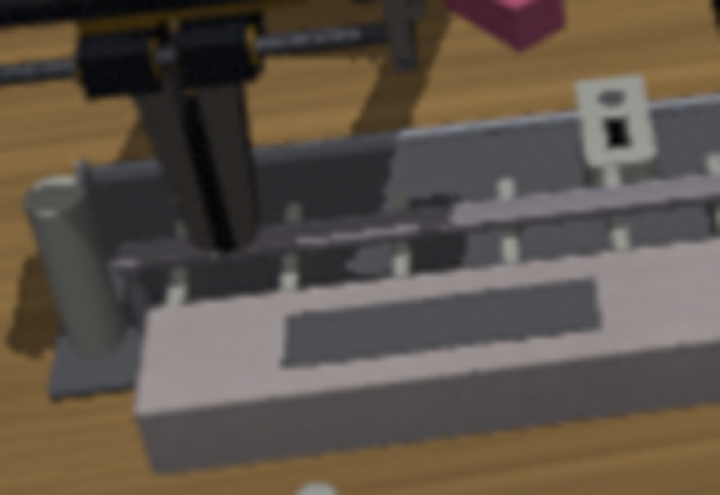

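The fingertip is resting on the rail at gap 1, at about (220,250), with roughly 3 N of contact force. Sliding to gap 2, then gap 3.

move_arm --motion '[{"jaw": -1,"slide": [-0.05,0,0],"yaw": 0},{"jaw": -1,"slide": [-0.05,0,0],"yaw": 0},{"jaw": -1,"slide": [-0.05,0.5,0],"yaw": 0},{"jaw": -1,"slide": [-0.05,1.0,0],"yaw": 0},{"jaw": -1,"slide": [-0.05,1.6,0],"yaw": 0},{"jaw": -1,"slide": [-0.05,2.2,0],"yaw": 0},{"jaw": -1,"slide": [-0.05,2.8,0],"yaw": 0},{"jaw": -1,"slide": [-0.05,3.4,0],"yaw": 0},{"jaw": -1,"slide": [-0.05,4.0,0],"yaw": 0},{"jaw": -1,"slide": [-0.05,4.4,0],"yaw": 0},{"jaw": -1,"slide": [-0.05,4.4,0],"yaw": 0},{"jaw": -1,"slide": [-0.05,4.4,0],"yaw": 0},{"jaw": -1,"slide": [-0.05,4.4,0],"yaw": 0},{"jaw": -1,"slide": [-0.05,4.4,0],"yaw": 0}]'

```text
time_s: 5.75
tool_pos: [0.594, -0.1658, 0.049]
tcp_rot: [0.707, 0.011, 0.707, -0.011]
force: [-0.1, 1.0, 3.6]
gripper_width: 0.0004
```

```bash
python3 - <<'E'
from h import *
show()
E
```

```text
t 5.75 tcp [ 0.594  -0.1658  0.049 ] rack mm [[ 34.7 -88.   49. ]] F [-0.09  1.02  3.57] w 0.0004
```

move_arm --motion '[{"jaw": -1,"slide": [0,0.5,0.02],"yaw": 0},{"jaw": -1,"slide": [0,1.0,0.05],"yaw": 0},{"jaw": -1,"slide": [0,1.6,0.05],"yaw": 0},{"jaw": -1,"slide": [0,2.2,0.05],"yaw": 0},{"jaw": -1,"slide": [0,2.8,0.05],"yaw": 0},{"jaw": -1,"slide": [0,3.4,0.05],"yaw": 0},{"jaw": -1,"slide": [0,4.0,0.05],"yaw": 0},{"jaw": -1,"slide": [0,4.4,0.05],"yaw": 0},{"jaw": -1,"slide": [0,4.4,0.05],"yaw": 0},{"jaw": -1,"slide": [0,4.4,0.05],"yaw": 0},{"jaw": -1,"slide": [0,4.4,0.05],"yaw": 0},{"jaw": -1,"slide": [0,4.4,0.05],"yaw": 0}]'

```text
time_s: 7.25
tool_pos: [0.5959, -0.1219, 0.049]
tcp_rot: [0.707, 0.011, 0.707, -0.011]
force: [-0.1, 1.4, 2.8]
gripper_width: 0.0005
```

```bash
python3 - <<'E'
from h import *
from workcell import r
s=show()
f=r.grab_frame("scene");cv2.imwrite("pics/s4.png",cv2.resize(f["image"][210:320,140:300,::-1],None,fx=4.5,fy=4.5,interpolation=2))
E
```

```text
t 7.25 tcp [ 0.5959 -0.1219  0.049 ] rack mm [[ 35.3 -44.1  49. ]] F [-0.06  1.41  2.77] w 0.0005
```

View pics/s4.png

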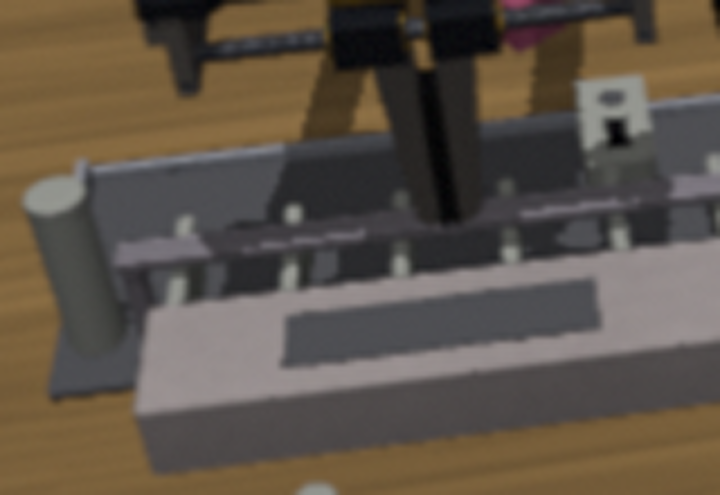

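The picture shows the fingertip on the rail at (445,215), between the third and fourth fins, which is gap 3 counted from the tall post. Force is 2.8 N. I'll lift, go to the cartridge's far (+y) side in the channel and look before descending.

move_arm --motion '[{"jaw": -1,"slide": [-1.5,0,0.05],"yaw": 0},{"jaw": -1,"slide": [-4.5,0,0.05],"yaw": 0},{"jaw": -1,"slide": [-6,1,-1],"yaw": 0},{"jaw": -1,"slide": [-6,5,-4],"yaw": 0},{"jaw": -1,"slide": [-6,9,-7.2],"yaw": 0},{"jaw": -1,"slide": [-6,12.4,-7.2],"yaw": 0},{"jaw": -1,"slide": [-6,12.4,-7.2],"yaw": 0},{"jaw": -1,"slide": [-6,12.4,-7.2],"yaw": 0}]'

```text
time_s: 8.3
tool_pos: [0.5274, 0.004, 0.1092]
tcp_rot: [0.707, 0.01, 0.707, -0.01]
force: [-0.1, -0.4, 0.7]
gripper_width: 0.0007
```

```bash
cat > look.py <<'E'
import sys
from h import *
from workcell import r
n=sys.argv[1]
s=show();dirs()
f=r.grab_frame("wrist");pickle.dump((f,s),open(n+".pkl","wb"));cv2.imwrite(f"pics/{n}w.png",f["image"][:,:,::-1])
f=r.grab_frame("top");pickle.dump(f,open(n+"t.pkl","wb"));cv2.imwrite(f"pics/{n}t.png",cv2.resize(f["image"][180:310,240:500,::-1],None,fx=3,fy=3,interpolation=2))
f=r.grab_frame("scene");cv2.imwrite(f"pics/{n}s.png",cv2.resize(f["image"][180:310,140:390,::-1],None,fx=3,fy=3,interpolation=2))
E
python3 look.py a
```

```text
t 8.3 tcp [0.5274 0.004  0.1092] rack mm [[-36.9  79.7 109.2]] F [-0.08 -0.36  0.75] w 0.0007
rack x in tool [ 0.e+00 -5.e-04  1.e+00] rack y [-3.e-04  1.e+00  5.e-04] up [-1.e+00 -3.e-04  0.e+00]
```

View pics/aw.png

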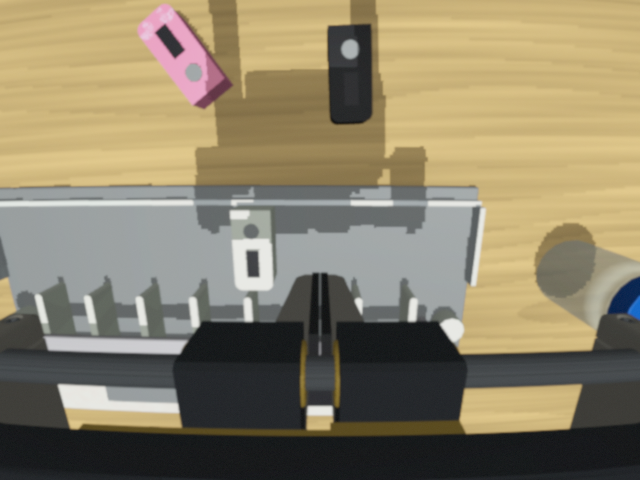

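View pics/as.png

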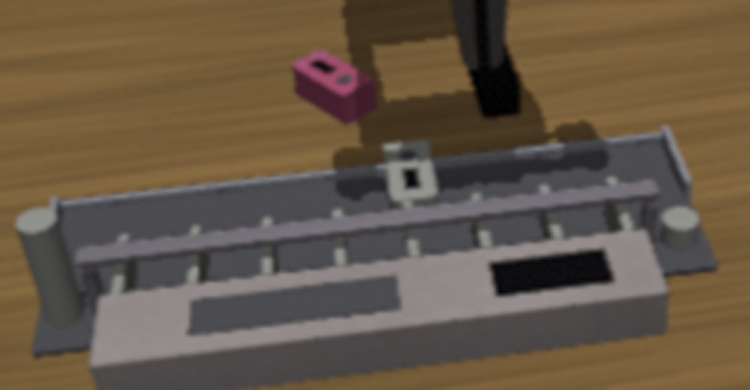

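The wrist view shows the cartridge top with its flat end at (230–270,209) and nose at (236–272,290). The fingertip is to its right (+y) and clear of it. Measuring the cartridge from this.

```bash
python3 - <<'E'
from h import *
f,s=pickle.load(open("a.pkl","rb"));p=np.load("p.npy")
C=cloud(f,s);R=w2rack(p,C.reshape(-1,3)).reshape(480,640,3)
m=(R[...,2]>.028)&(R[...,2]<.036)&(R[...,0]>-.085)&(R[...,0]<0.005)&(abs(R[...,1]-.028)<.03)
m[295:]=0
Q=R[m];print(len(Q),Q.min(0),Q.max(0),np.median(Q,0))
rc=cv2.minAreaRect((Q[:,:2]*1e3).astype(np.float32));print(rc)
print((w2rack(p,plane(f,[(230,209),(270,210),(272,289),(236,290)],.032,s))*1e3).round(1))
E
```

```text
3217 [-0.06712747  0.01166282  0.0280438 ] [0.00265999 0.04242904 0.03516672] [-0.03677195  0.02744714  0.03273586]
((-32.22855758666992, 27.023649215698242), (30.7518253326416, 69.78379821777344), 89.9399185180664)
[[-67.5  12.4  32. ]
 [-66.8  42.4  32. ]
 [ -3.3  41.6  32. ]
 [ -2.3  12.8  32. ]]
```

move_arm --motion '[{"jaw": -1,"slide": [3,0,0.2],"yaw": 0},{"jaw": -1,"slide": [6,0,0.2],"yaw": 0},{"jaw": -1,"slide": [8,0,0.2],"yaw": 0},{"jaw": -1,"slide": [9,0,0.2],"yaw": 0},{"jaw": -1,"slide": [9.2,0,0.2],"yaw": 0},{"jaw": -1,"slide": [9.2,0,0.2],"yaw": 0},{"jaw": -1,"slide": [9.2,-0.8,0.2],"yaw": 0},{"jaw": -1,"slide": [9.2,-1.4,0.2],"yaw": 0},{"jaw": -1,"slide": [9.2,-1.8,0.2],"yaw": 0},{"jaw": -1,"slide": [9.2,-2.2,0.2],"yaw": 0},{"jaw": -1,"slide": [9.2,-2.6,0.2],"yaw": 0},{"jaw": -1,"slide": [9.2,-3.0,0.2],"yaw": 0},{"jaw": -1,"slide": [9.2,-3.4,0.2],"yaw": 0},{"jaw": -1,"slide": [9.2,-3.8,0.2],"yaw": 0},{"jaw": -1,"slide": [9.2,-4.2,0.2],"yaw": 0},{"jaw": -1,"slide": [9.2,-4.6,0.2],"yaw": 0},{"jaw": -1,"slide": [9.2,-4.8,0.2],"yaw": 0},{"jaw": -1,"slide": [9.2,-5.0,0.2],"yaw": 0},{"jaw": -1,"slide": [9.2,-5.0,0.2],"yaw": 0}]'

```text
time_s: 10.82
tool_pos: [0.5281, -0.046, 0.017]
tcp_rot: [0.707, 0.01, 0.707, -0.011]
force: [-0.0, 0.6, 0.4]
gripper_width: 0.0004
```

```bash
python3 look.py b
```

```text
t 10.82 tcp [ 0.5281 -0.046   0.017 ] rack mm [[-34.7  29.7  17. ]] F [-0.04  0.58  0.43] w 0.0004
rack x in tool [-2.e-04  3.e-04  1.e+00] rack y [-2.e-04  1.e+00 -3.e-04] up [-1.e+00 -2.e-04 -2.e-04]
```

View pics/bw.png

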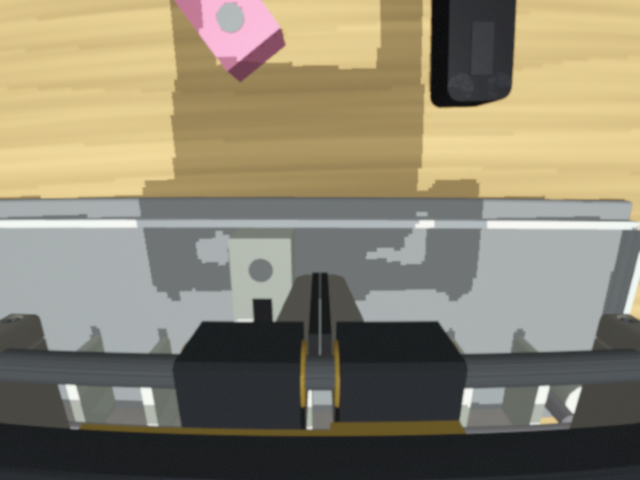

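View pics/bs.png

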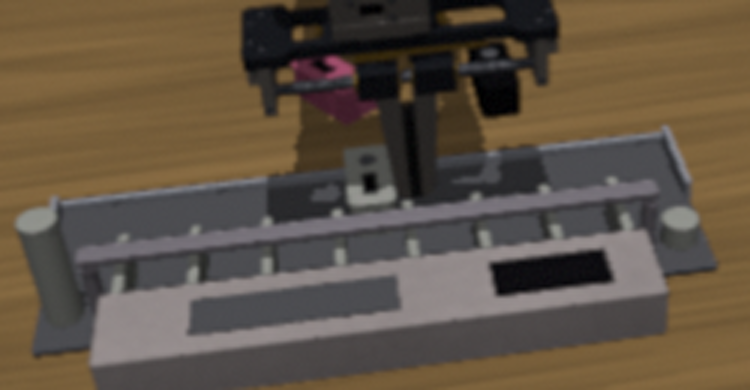

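The cartridge has moved ahead of the finger and is still square; its flat end is at (229–292,237). Measuring the finger's half width.

```bash
python3 - <<'E'
from h import *
f,s=pickle.load(open("b.pkl","rb"));p=np.load("p.npy")
print((w2rack(p,plane(f,[(229,237),(292,237),(232,319),(292,285)],.032,s))*1e3).round(1))
R=w2rack(p,cloud(f,s).reshape(-1,3)).reshape(480,640,3)
row=R[250,220:300];print(np.c_[np.arange(220,300),(row*1e3).round(1)][::4].tolist())
E
```

```text
[[-67.2 -14.1  32. ]
 [-67.2  16.2  32. ]
 [-23.6 -15.7  32. ]
 [-42.6  15.7  32. ]]
[[220.0, -53.2, -26.8, 6.7], [224.0, -53.2, -24.5, 6.8], [228.0, -60.9, -14.8, 32.7], [232.0, -61.1, -12.7, 33.2], [236.0, -61.0, -10.8, 33.2], [240.0, -61.0, -8.9, 33.1], [244.0, -61.1, -6.9, 33.3], [248.0, -61.0, -5.0, 33.0], [252.0, -61.1, -3.0, 33.4], [256.0, -61.1, -1.2, 33.1], [260.0, -60.9, 0.7, 32.5], [264.0, -60.8, 2.6, 32.3], [268.0, -61.0, 4.6, 33.0], [272.0, nan, nan, nan], [276.0, -60.9, 8.4, 32.4], [280.0, -61.4, 10.5, 34.2], [284.0, -60.8, 12.2, 32.2], [288.0, -61.2, 14.3, 33.4], [292.0, -57.8, 15.2, 22.1], [296.0, -53.3, 16.2, 6.6]]
```

move_arm --motion '[{"jaw": -1,"slide": [0,-0.4,0],"yaw": 0},{"jaw": -1,"slide": [0,-0.8,0],"yaw": 0},{"jaw": -1,"slide": [0,-1.2,0],"yaw": 0},{"jaw": -1,"slide": [0,-1.6,0],"yaw": 0},{"jaw": -1,"slide": [0,-2.0,0],"yaw": 0},{"jaw": -1,"slide": [0,-2.4,0],"yaw": 0},{"jaw": -1,"slide": [0,-2.8,0],"yaw": 0},{"jaw": -1,"slide": [0,-3.2,0],"yaw": 0},{"jaw": -1,"slide": [0,-3.6,0],"yaw": 0},{"jaw": -1,"slide": [0,-3.9,0],"yaw": 0},{"jaw": -1,"slide": [0,-4.15,0],"yaw": 0},{"jaw": -1,"slide": [0,-4.35,0],"yaw": 0},{"jaw": -1,"slide": [0,-4.45,0],"yaw": 0},{"jaw": -1,"slide": [0,-4.45,0],"yaw": 0},{"jaw": -1,"slide": [0,-4.45,0],"yaw": 0}]'

```text
time_s: 12.85
tool_pos: [0.5269, -0.0904, 0.0171]
tcp_rot: [0.707, 0.01, 0.707, -0.011]
force: [-0.5, 0.5, -0.9]
gripper_width: 0.0004
```

```bash
python3 look.py c;python3 - <<'E'
from h import *
f,s=pickle.load(open("c.pkl","rb"));p=np.load("p.npy")
R=w2rack(p,cloud(f,s).reshape(-1,3)).reshape(480,640,3)*1e3
for v in (250,265):
    k=[(u,R[v,u].round(1).tolist()) for u in range(200,300) if 29<R[v,u,2]<37]
    print(v,k[0],k[-1])
E
```

```text
t 12.85 tcp [ 0.5269 -0.0904  0.0171] rack mm [[-34.6 -14.6  17.1]] F [-0.47  0.48 -0.88] w 0.0004
rack x in tool [0.e+00 2.e-04 1.e+00] rack y [-1.e-04  1.e+00 -2.e-04] up [-1.e+00 -1.e-04  0.e+00]
250 (228, [-60.8, -59.2, 32.8]) (291, [-59.8, -29.0, 29.2])
265 (230, [-53.2, -58.7, 32.8]) (291, [-52.7, -29.0, 31.2])
```

View pics/cw.png

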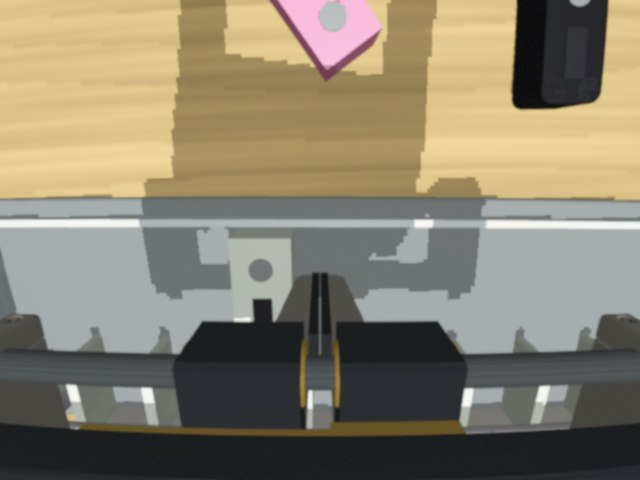

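View pics/cs.png

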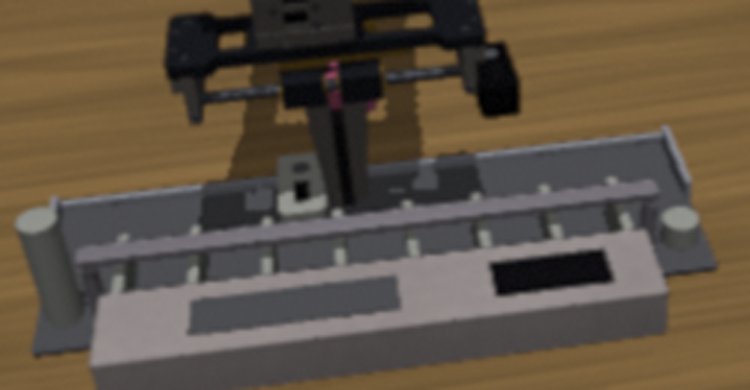

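The cartridge is centred at y ≈ −44.1, in front of gap 3. In the scene picture it sits between the third and fourth fins, at (302,185). I'll back off, lift and come down behind its flat end.

move_arm --motion '[{"jaw": -1,"slide": [0,0.5,0],"yaw": 0},{"jaw": -1,"slide": [0,1.2,0],"yaw": 0},{"jaw": -1,"slide": [-2,1.5,0],"yaw": 0},{"jaw": -1,"slide": [-5,1.5,0],"yaw": 0},{"jaw": -1,"slide": [-6,1.0,-1.5],"yaw": 0},{"jaw": -1,"slide": [-6,-0.5,-4.5],"yaw": 0},{"jaw": -1,"slide": [-6,-2.9,-6.2],"yaw": 0},{"jaw": -1,"slide": [-6,-2.9,-6.2],"yaw": 0},{"jaw": -1,"slide": [-6,-2.9,-6.2],"yaw": 0}]'

```text
time_s: 14.12
tool_pos: [0.464, -0.1173, 0.0769]
tcp_rot: [0.707, 0.011, 0.707, -0.011]
force: [0.5, -0.5, 0.1]
gripper_width: 0.0004
```

```bash
python3 look.py d
```

```text
t 14.12 tcp [ 0.464  -0.1173  0.0769] rack mm [[-96.7 -43.4  76.9]] F [ 0.47 -0.48  0.08] w 0.0004
rack x in tool [1.e-04 1.e-03 1.e+00] rack y [ 2.e-04  1.e+00 -1.e-03] up [-1.e+00  2.e-04  1.e-04]
```

View pics/dw.png

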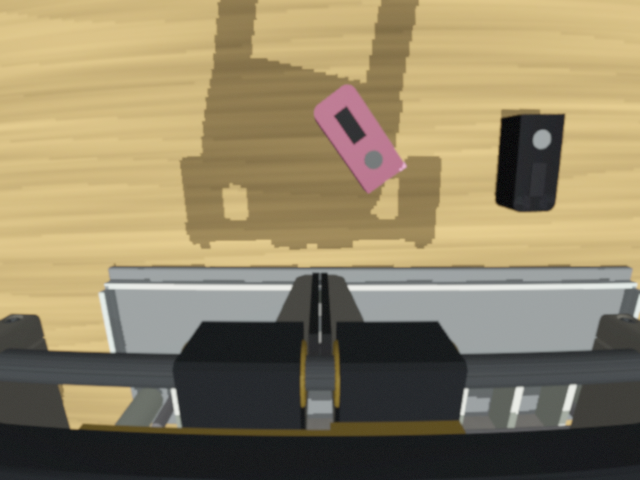

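View pics/ds.png

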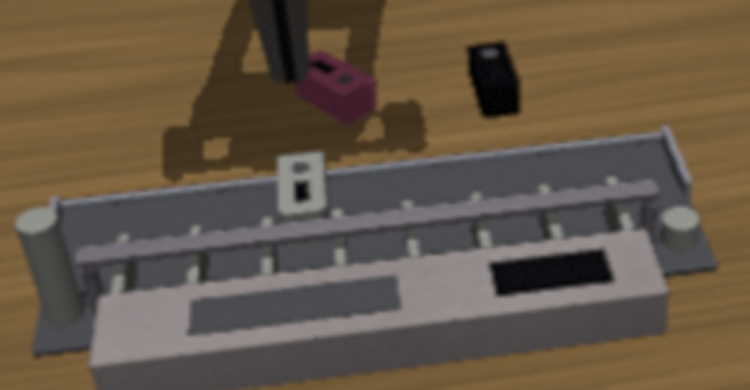

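The pink block's nearest corner is at (370,192) in the wrist view. In the scene view the cartridge is square at (301,183). Checking both distances in numbers.

```bash
python3 - <<'E'
from h import *
f,s=pickle.load(open("d.pkl","rb"));p=np.load("p.npy")
print("pink",(w2rack(p,plane(f,[(370,192),(406,166)],.026,s))*1e3).round(1))
t=pickle.load(open("dt.pkl","rb"));R=w2rack(p,cloud(t).reshape(-1,3)).reshape(480,640,3)*1e3
m=(R[...,2]>28)&(R[...,2]<38)&(R[...,0]>-68)&(R[...,0]<-8)&(abs(R[...,1]+44)<40)
Q=R[m];print(len(Q),Q.min(0).round(1),Q.max(0).round(1),np.median(Q,0).round(1),cv2.minAreaRect(Q[:,:2].astype(np.float32)))
E
```

```text
pink [[-143.   -10.5   26. ]
 [-160.    12.3   26. ]]
532 [-68.  -57.7  28. ] [ -8.  -28.4  36.1] [-38.1 -42.9  31.5] ((-37.9998664855957, -43.047237396240234), (59.97639083862305, 29.239486694335938), 0.10875573009252548)
```

View pics/dt.png

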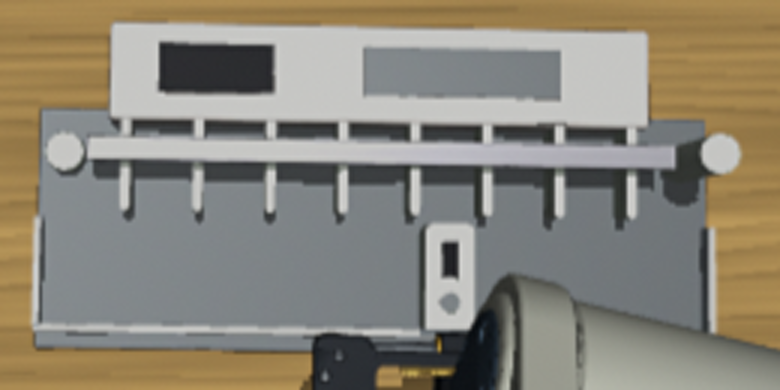

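The cartridge is central between fins 5 and 6 in the top view (424–475 against fins at 414 and 486), and the pink block is well clear. Descending and pushing in, stopping short of home.

move_arm --motion '[{"jaw": -1,"slide": [3,-0.05,0],"yaw": 0},{"jaw": -1,"slide": [5.2,-0.05,0],"yaw": 0},{"jaw": -1,"slide": [5.9,-0.05,0],"yaw": 0},{"jaw": -1,"slide": [5.9,-0.05,0],"yaw": 0},{"jaw": -1,"slide": [5.9,-0.05,1],"yaw": 0},{"jaw": -1,"slide": [5.9,-0.05,1.5],"yaw": 0},{"jaw": -1,"slide": [5.9,-0.05,1.9],"yaw": 0},{"jaw": -1,"slide": [5.9,-0.05,2.3],"yaw": 0},{"jaw": -1,"slide": [5.9,-0.05,2.7],"yaw": 0},{"jaw": -1,"slide": [5.9,-0.05,3.1],"yaw": 0},{"jaw": -1,"slide": [5.9,-0.05,3.5],"yaw": 0},{"jaw": -1,"slide": [5.9,-0.05,3.9],"yaw": 0},{"jaw": -1,"slide": [5.9,-0.05,4.3],"yaw": 0},{"jaw": -1,"slide": [5.9,-0.05,4.6],"yaw": 0},{"jaw": -1,"slide": [5.9,-0.05,4.6],"yaw": 0}]'

```text
time_s: 16.15
tool_pos: [0.5105, -0.1194, 0.0181]
tcp_rot: [0.707, 0.01, 0.707, -0.011]
force: [0.2, 0.7, 0.4]
gripper_width: 0.0008
```

```bash
python3 look.py e
```

```text
t 16.15 tcp [ 0.5105 -0.1194  0.0181] rack mm [[-50.2 -44.1  18.1]] F [0.23 0.65 0.43] w 0.0008
rack x in tool [6.e-04 2.e-04 1.e+00] rack y [-1.e-04  1.e+00 -2.e-04] up [-1.e+00 -1.e-04  6.e-04]
```

View pics/es.png

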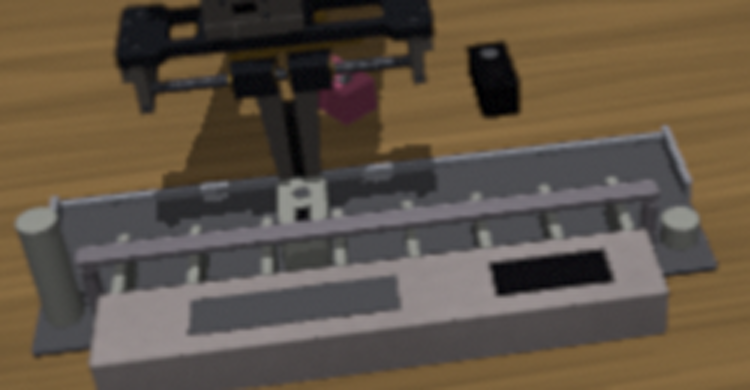

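View pics/et.png

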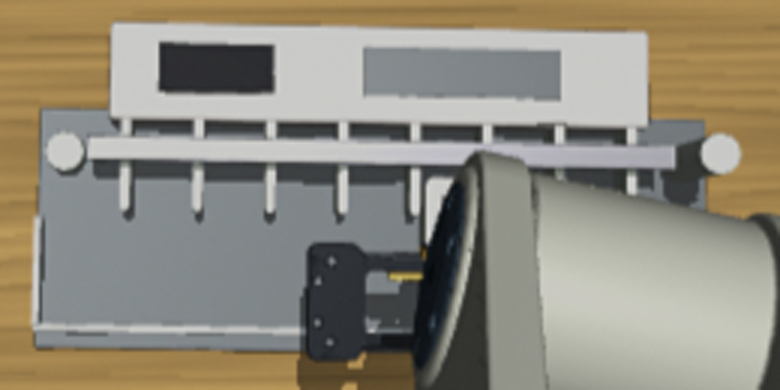

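The nose has entered the gap square, at (302,215) in the scene view, with negligible force. Continuing towards home.

move_arm --motion '[{"jaw": -1,"slide": [0.05,0,0.3],"yaw": 0},{"jaw": -1,"slide": [0.05,0,0.6],"yaw": 0},{"jaw": -1,"slide": [0.05,0,0.9],"yaw": 0},{"jaw": -1,"slide": [0.05,0,1.2],"yaw": 0},{"jaw": -1,"slide": [0.05,0,1.5],"yaw": 0},{"jaw": -1,"slide": [0.05,0,1.8],"yaw": 0},{"jaw": -1,"slide": [0.05,0,2.1],"yaw": 0},{"jaw": -1,"slide": [0.05,0,2.4],"yaw": 0},{"jaw": -1,"slide": [0.05,0,2.6],"yaw": 0},{"jaw": -1,"slide": [0.05,0,2.7],"yaw": 0},{"jaw": -1,"slide": [0.05,0,2.8],"yaw": 0},{"jaw": -1,"slide": [0.05,0,2.8],"yaw": 0}]'

```text
time_s: 17.8
tool_pos: [0.5381, -0.1202, 0.0176]
tcp_rot: [0.707, 0.011, 0.707, -0.011]
force: [-0.3, -0.1, -0.3]
gripper_width: 0.0002
```

```bash
python3 look.py f
```

```text
t 17.8 tcp [ 0.5381 -0.1202  0.0176] rack mm [[-22.5 -44.1  17.6]] F [-0.33 -0.1  -0.25] w 0.0002
rack x in tool [2.e-04 3.e-04 1.e+00] rack y [ 0.e+00  1.e+00 -3.e-04] up [-1.e+00  0.e+00  2.e-04]
```

View pics/fs.png

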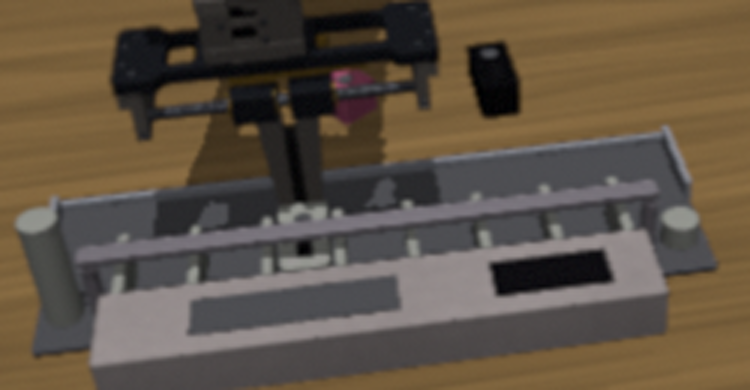

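View pics/fw.png

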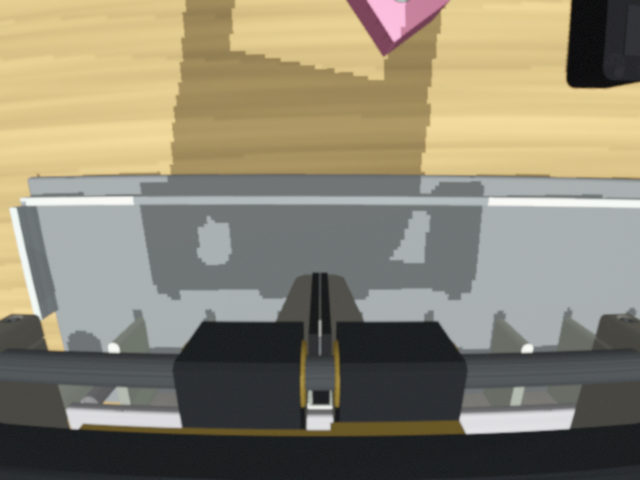

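Almost home: the nose is near the housing at (303,262) in the scene view, with no stop force yet. Creeping on until the force rises.

move_arm --motion '[{"jaw": -1,"slide": [0,0,0.1],"yaw": 0},{"jaw": -1,"slide": [0,0,0.2],"yaw": 0},{"jaw": -1,"slide": [0,0,0.3],"yaw": 0},{"jaw": -1,"slide": [0,0,0.4],"yaw": 0},{"jaw": -1,"slide": [0,0,0.4],"yaw": 0},{"jaw": -1,"slide": [0,0,0.4],"yaw": 0}]'

```text
time_s: 18.7
tool_pos: [0.5422, -0.1203, 0.0176]
tcp_rot: [0.707, 0.011, 0.707, -0.011]
force: [-0.2, 1.1, -0.1]
gripper_width: 0.0005
```

move_arm --motion '[{"jaw": -1,"slide": [0,0,0.1],"yaw": 0},{"jaw": -1,"slide": [0,0,0.15],"yaw": 0},{"jaw": -1,"slide": [0,0,0.2],"yaw": 0},{"jaw": -1,"slide": [0,0,0.2],"yaw": 0},{"jaw": -1,"slide": [0,0,0.2],"yaw": 0}]'

```text
time_s: 19.32
tool_pos: [0.5429, -0.1203, 0.0174]
tcp_rot: [0.706, 0.011, 0.708, -0.01]
force: [-5.9, -0.0, 3.1]
gripper_width: 0.0001
```

```bash
python3 look.py g
```

```text
t 19.32 tcp [ 0.5429 -0.1203  0.0174] rack mm [[-17.7 -44.1  17.4]] F [-5.86 -0.01  3.12] w 0.0001
rack x in tool [-2.1e-03  2.0e-04  1.0e+00] rack y [ 2.e-04  1.e+00 -2.e-04] up [-1.0e+00  2.0e-04 -2.1e-03]
```

View pics/gs.png

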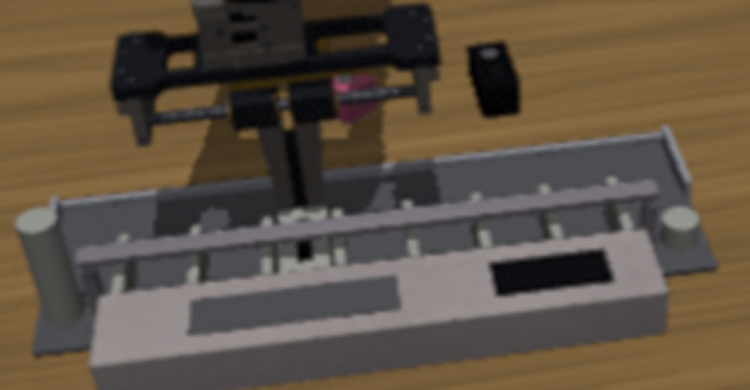

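A 6 N stop force: the nose is against the back stop, at (303,265). Backing straight off, lifting and checking.

move_arm --motion '[{"jaw": -1,"slide": [0,0,-0.3],"yaw": 0},{"jaw": -1,"slide": [0,0,-1.2],"yaw": 0},{"jaw": -1,"slide": [0,0,-3],"yaw": 0},{"jaw": -1,"slide": [-2,0,-4],"yaw": 0},{"jaw": -1,"slide": [-7,0,-6],"yaw": 0},{"jaw": -1,"slide": [-12,0,-9],"yaw": 0},{"jaw": -1,"slide": [-17,0,-13],"yaw": 0},{"jaw": -1,"slide": [-20,0,-16],"yaw": 0},{"jaw": -1,"slide": [-20,0,-16],"yaw": 0},{"jaw": -1,"slide": [-20,0,-16],"yaw": 0}]'

```text
time_s: 20.72
tool_pos: [0.3844, -0.1156, 0.2172]
tcp_rot: [0.707, 0.011, 0.707, -0.011]
force: [-0.1, 0.8, 0.1]
gripper_width: 0.0003
```

```bash
python3 look.py h; python3 - <<'E'
from h import *
p=np.load("p.npy");t=pickle.load(open("ht.pkl","rb"));R=w2rack(p,cloud(t).reshape(-1,3)).reshape(480,640,3)*1e3
m=(R[...,2]>27)&(R[...,2]<37)&(R[...,0]>-80)&(R[...,0]<28)&(abs(R[...,1]+44)<16)
Q=R[m];print(len(Q),Q.min(0).round(1),Q.max(0).round(1),np.median(Q,0).round(1))
im=t["image"][:,:,::-1].copy();big=cv2.resize(im[190:260,360:430],None,fx=8,fy=8,interpolation=2)
for q in proj(t,rack2w(p,np.array([[-9,-59,32],[-9,-29,32],[55,-59,32],[55,-29,32]])/1e3)):
    cv2.circle(big,tuple(int(v) for v in ((q-[360,190]+.5)*8)),4,(0,0,255),1)
cv2.imwrite("pics/hz.png",big)
E
```

```text
t 20.73 tcp [ 0.3844 -0.1156  0.2172] rack mm [[-176.3  -44.1  217.2]] F [-0.15  0.81  0.09] w 0.0003
rack x in tool [9.e-04 5.e-04 1.e+00] rack y [-1.e-04  1.e+00 -5.e-04] up [-1.e+00 -1.e-04  9.e-04]
324 [ -8.3 -57.8  27.1] [ 27.  -28.2  35.7] [ 10.  -42.8  31.5]
```

View pics/hz.png

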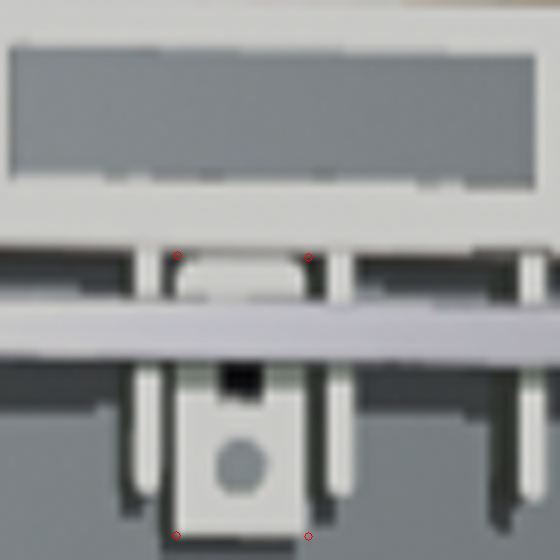

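View pics/hs.png

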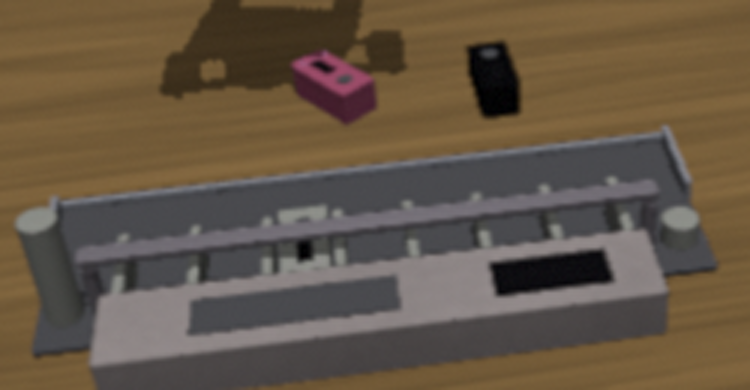

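View pics/hw.png

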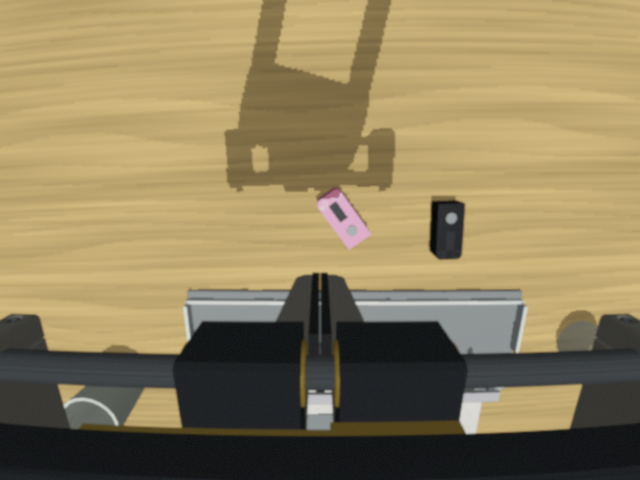

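The zoom shows the flat end on the predicted home line (177–308,536) and the nose at the housing face (row 257), square between fins 5 and 6. The arm is clear and the bystanders and look-alikes have not moved.

```bash
python3 -c "
from workcell import r
print(r.job_done())"
```

```text
the job is handed in; nothing more can be done
None
```

The job is done and handed in at 20.7 s on the robot's clock. The cartridge is fully home in the third gap from the tall post, and the arm is clear of everything.

- **Rail:** The tall post is at the robot's right end of the rack. I set the closed fingertips on the rail at the first gap and slid them to the second and third without lifting, with a pause at each. The vertical force was about 3–4 N, and the rail went down about 3 mm.
- **Cartridge:** I pushed it sideways along the channel to y = −44 mm, then from its flat end into the gap until a force of about 6 N showed it had reached the back. I never gripped or lifted it.
- **Last checks:** In the top view the flat end is on the predicted home line, measured at x −8.3 mm against the expected −9 mm. The nose is at the housing face, and the cartridge sits square between its fins. The robot is about 0.2 m above the table and in front of the rack, and its contact force is within sensor noise.
- **Bystanders:** I never touched the bottle, beaker or vial, or the black and pink look-alikes. The last pictures show the black and pink look-alikes where they were. I judged the bottle, beaker and vial from my path and the partial views, and did not measure them again.
- **Disagreements:** The scene camera's fit of the rack differed from the top camera's by about 5 mm and 0.01 rad. I used the top camera's, which the wrist camera confirmed to about 1 mm.

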